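Bring the hanging pin tin to the mender's place

ROBOT

A 6-joint arm with a two-finger parallel gripper is mounted at the origin on the work surface. World frame = base frame: x ahead of the robot, y to its left, z up, the work surface at z = 0. Lengths are in m, angles in rad, forces in N, time in s.
With the tool pointing down it reaches from about 0.35 to 0.975 m from the base axis. Payload 4.9 kg.
Tool frame: the origin (TCP) lies on the centre line of the jaws, within the pads' length; the fingertips stand 19 mm ahead of it and the grasp point (between the pads) is the TCP; z points along the fingers, y is the line along which they close (so a half turn about z gives the same grasp; the last joint's range is limited). The gripper opens to 85 mm and grips with 20 to 120 N. Pads are 22 mm wide; open, the fingers measure 114 mm over their backs; the gripper's body (76 mm by 85 mm) begins 54 mm behind the grasp point. The pads swing forward as they close: fully open they stand 13 mm farther back than shut.
Start: joints at [-1.385, 0.053, 1.613, -0, 1.476, -0.119], TCP at [0.188, -0.596, 0.25] pointing down, gripper open.
Joint ranges: [-3.01, 3.01], [-1.01, 2.22], [0.06, 2.58], [-1.02, 4.17], [0.09, 2.62], [-3.14, 3.14]. Speed limits (rad/s): [2.57, 2.57, 3.14, 3.14, 3.14, 3.14].

INTERFACE

Orientations are given as a unit quaternion [w, x, y, z].
In Python, from plant import state, grab_frame, ticket, spotter gives the robot as it stands.
- The arm moves only by the tool apply_moves, never from a script. Its argument "series" is a list of rows, each an object of numbers: "jaw": the closure, from 0 (fully open) to 1 (shut); "dx", "dy", "dz": the shift along the tool's x, y, z in mm; "turn": the turn about the tool's z in rad. A call has 1 to 5 rows; each row is the pose to reach, as a shift and turn from the pose commanded when the call began, along the tool's axes at that moment; what a row does not reach only later rows make up. A row lasts 1/12 s, in which the tool goes at most 41.7 mm and 7.16 degrees, less where a joint would pass 70% of its speed; a pose out of reach is approached as far as the arm can. A call with a gripper value outside its range is refused whole. The fingers move at their own pace and stop on an object; the grip force is fixed at half the most. Time passes only in rows, so rows that repeat a pose let the fingers close. It gives the time, the measured TCP pose, the force, the opening and the grip force at its end, in the units of the state.
- state(): the state, without advancing time (a new reading comes with each control period).
- grab_frame(name): name is "scene" or "side" or "wrist"; returns a dict with "pixels" (400x640x3 uint8, red, green, blue), "mtx" (3x3 intrinsics, pixels), "dist_coeffs" ([k1, k2, p1, p2, k3] as OpenCV has them; the pictures are not rectified), "camera_from_world" (4x4, takes a point from world to camera coordinates). Camera axes: x right, y down, z forward; pixel columns grow to the right and rows downward; lengths in m; the calibration is good to about 2 mm. A picture is of the moment at which its call begins. There is no depth.
- ticket.job_done(): hands the job in; it is judged then, once.
Trained networks look in a picture, given as the dict that the camera call returned (one of the last four; its "shot" number tells which), for a name from the list of things; names that differ only in an ending like _2 or _b are one class to them, and where a whole thing is asked for, a point or a joint stands for the part that bears it (a point fixed in the world has none). Each returns a list of dicts, best first, with "conf" (0 to 1); they miss things now and then, are a little off and sometimes report something else, mostly with a low value. They report only what shows in the picture. A call takes as long as a camera call. They do not tell look-alikes from the thing itself.
- spotter.outline_of(picture, target): "region" (400x640 bool, what is visible of it) and "extent" ([left, top, right, bottom] in pixels, round what is visible of it).
The state is a dict: "time": time; "joint_pos": joint angles; "joint_vel": joint speeds; "joint_efforts": joint torques, N m; "tool_pos": TCP position; "tool_rot": TCP orientation; "contact_force": force on the tool from outside, world axes, zero at the start; "ft_torque": the same for the moment, N m; "gripper_width": opening from 0.0 (shut) to 1.0 (fully open); "grasp_force": force on a finger pad.
Only numpy, scipy, OpenCV 4.12 (cv2) and the standard library are available. Lean on these libraries where they do the work, as an engineer would, in place of code of your own. Each camera call takes 0.05 s, during which the arm holds its last target. There are 200 camera calls.

TASK

Take the carriage by its wooden handle and slide it along the rail, drawing the hanging pin tin out of its parking bay over the steel kerb; then take the swing out of it and bring it to hang still over the middle of the round cork pad. Keep it hanging still there for 4 seconds, then let go of the handle and leave it at rest. Move it by the handle only, without touching the hoop or the tin, never let it swing wildly or come back against the kerb once it is over, and leave the kerb and the other things on the table where they are.

Things in the scene. Friction and masses are not known exactly. Their poses are not given: they have to be found in the camera images.
- rail: Stand with a steel rail: a round bar 16 mm thick, 720 mm long, axis 90 mm above the table, on a grey post at each end. Origin: on the table below the middle of the rail. Its y axis runs along the rail, its x axis points away from the robot, towards the hoop. It is fixed.
- carriage (a joint): Position (m) of the carriage (0.5 kg) along the rail, 0 at the rail's middle, growing along the rail's y axis; stops at -0.27 and 0.27. It slides with about 2 N of friction plus 3 N per m/s and stays where it is left.
- handle (a point): Gripping point of the light wood handle standing upright on the carriage above the rail: a block 26 mm wide along the rail, 40 mm across, top 190 mm above the table. The point is on its axis, 20 mm below its top and 62 mm above the top of the carriage's steel block (70 mm along the rail). Grip from above, fingers closing along the rail. The hoop's plane is 110 mm beyond (+x of the rail).
- swing (a joint): Angle (rad) of the hoop about its pivot (axis: the rail's x), 0 hanging straight, positive with the foot towards the rail's +y. Hardly any friction: swings take 40 s or more to die out. Small-swing frequency w about 4.6 rad/s (period 1.36 s), 10 % either way as the tin's filling varies. With carriage acceleration a along +y: angle'' = -w^2 * angle - (w^2 / 9.81) * a.
- hoop: Wooden embroidery hoop, 220 mm outside diameter, 22 mm deep, 0.24 kg, upright in the rail's y-z plane. It hangs by a crossbar 25 mm above its centre on the carriage's pivot, 110 mm beyond the rail (+x), level along the rail with the handle, 194 mm above the table. A brass clamp reaches 102 mm above the pivot. Origin: on the pivot, z up when hanging straight. Do not touch.
- pin_tin: Round closed steel pin tin, 60 mm diameter, 26 mm high, fixed inside the bottom of the hoop; about 0.05 kg. Origin: centre of its underside, 120 mm below the pivot. A brass foot with a ball end sticks out below. Do not touch.
- foot (a point): Centre of the brass ball (24 mm diameter) at the lowest end of the hanging hoop and tin, 150 mm below the pivot; hanging straight, it is 44 mm and its underside 32 mm above the table.
- kerb: Loose steel bar (0.85 kg), 120 mm across the hoop's path, 20 mm thick along the rail, 45 mm high; y axis along the rail. Origin: centre of its underside. The parking bay is on its -y side. The foot hangs 13 mm too low to clear it: drawn along, the foot catches, the hoop tilts back to about -0.42 rad until the ball slips over (carriage some 55 to 80 mm past the kerb), then swings free.
- pad: Fixed round cork pad, 90 mm diameter, 10 mm thick, lying on the table below the hoop's path, on the far (+y) side of the kerb. Origin: centre of its underside.
- spool: Loose empty wooden spool, 40 mm diameter, 52 mm high, standing beyond the rail. Bystander. Origin: centre of its underside.
- card_box: Loose cardboard box 60 x 90 x 30 mm, on the robot's side of the rail. Bystander. Origin: centre of its underside.
- button_jar: Loose glass jar with brass cap, 60 mm diameter, 85 mm high, beyond the rail. Bystander. Origin: centre of its underside.
Not all that is in view belongs to the job. Of the things like the kerb, leave any that is blue; of the rest the smaller one is meant. Of the things shaped like the pad, the cork one is meant.

How it is judged:
On the way, in this order (a step that is already met when the one before it is completed fails the run):
1. the tin's foot has been drawn over the kerb (y of foot in the frame of kerb above 0.03 m).
2. the tin hangs still over the pad for 4 s (horizontal distance between foot and pad below 0.025 m and value of joint swing between -0.1 and 0.1 rad and velocity of joint swing between -0.35 and 0.35 rad/s), for 4 s.
At the end, for the whole second after the job is handed in: The foot is within 25 mm of the pad's centre seen from above, the hoop hangs within 0.1 rad of straight and turns slower than 0.35 rad/s, the carriage is released and at rest, and the kerb has moved less than 15 mm. Before that it hung so for 4 s without a break (all of step 2 and velocity of joint carriage between -0.02 and 0.02 m/s and distance of kerb from where it was at the start of the episode below 0.015 m); the robot touches nothing.
It fails at once if the robot touches the hoop or the tin (contact force between hoop and the arm above 0.3 N or contact force between hoop and the fingers above 0.3 N).
It fails at once if the hoop swings wildly (beyond 0.8 rad) (value of joint swing above 0.8 rad or value of joint swing below -0.8 rad).
It fails at once if once over, the tin's foot comes back against the kerb (y of foot in the frame of kerb above 0.01 m and height (world z) of foot below 0.052 m and contact force between hoop and kerb above 0.03 N).
It fails at once if the kerb is shifted or knocked over (distance of kerb from where it was at the start of the episode above 0.015 m).
It fails at once if a bystander is disturbed (distance of any of spool, card_box, button_jar from where it was at the start of the episode above 0.02 m).
It also fails if it takes over 53 s, if anything falls off the work surface, if the arm or the gripper's body presses on something with over 40 N, if the wrist force passes 120 N, or if a joint passes its speed limit or range.

## Working session

There is one attempt and no reset: what is moved stays moved. The work goes in short steps, Python scripts to look and compute and a tool call to move; the robot and the scene stay as the last step left them, time stands still between calls to the robot, and variables do not carry over. Pictures are saved under pics/ and viewed, at most 10 in all, crops included, and the job is handed in when it is done.

Besides the shell and the picture viewer there is one more tool, called after "Request:" by a JSON object that holds its "name" and its "arguments", one argument or row to a line. apply_moves: Moves the arm, as the interface text tells. Its arguments: {"type":"object","properties":{"series":{"type":"array","items":{"type":"object","properties":{"jaw":{"type":"number"},"dx":{"type":"number"},"dy":{"type":"number"},"dz":{"type":"number"},"turn":{"type":"number"}}}}},"required":["series"]}

```bash
ls; mkdir -p pics; cat > h.py <<'E'
import numpy as np, cv2
from plant import state, grab_frame, ticket, spotter
def ray(f,uv):
    uv=np.array(uv,float).reshape(-1,1,2)
    n=cv2.undistortPoints(uv,f['mtx'],np.array(f['dist_coeffs'])).reshape(-1,2)
    T=np.array(f['camera_from_world']);R=T[:3,:3];c=-R.T@T[:3,3]
    return c,np.c_[n,np.ones(len(n))]@R
def atz(f,uv,z):
    c,d=ray(f,uv); return c+d*((z-c[2])/d[:,2])[:,None]
def proj(f,P):
    T=np.array(f['camera_from_world']);r,_=cv2.Rodrigues(T[:3,:3])
    return cv2.projectPoints(np.array(P,float).reshape(-1,1,3),r,T[:3,3],f['mtx'],np.array(f['dist_coeffs']))[0].reshape(-1,2)
def tri(f1,u1,f2,u2):
    c1,d1=ray(f1,u1);c2,d2=ray(f2,u2);d1=d1[0];d2=d2[0]
    s=np.linalg.lstsq(np.c_[d1,-d2],c2-c1,rcond=None)[0]
    a=c1+s[0]*d1;b=c2+s[1]*d2
    return (a+b)/2,np.linalg.norm(a-b)
E
python3 - <<'E'
from h import *
s=state();print(s['time'],s['tool_pos'],s['tool_rot'],s['gripper_width'])
for n in('scene','side'):
    f=grab_frame(n);cv2.imwrite(f'pics/{n}0.png',f['pixels'][:,:,::-1])
    for t in('kerb','pad','handle','carriage','hoop','pin_tin','foot','rail','spool','card_box','button_jar'):
        for d in spotter.outline_of(f,t)[:3]:
            r=d['region'];v,u=np.nonzero(r);e=d['extent']
            print(n,t,round(d['conf'],2),np.round(e),[round(u.mean(),1),round(v.mean(),1)],np.round(atz(f,[u.mean(),v.mean()],{'kerb':.03,'pad':.01,'handle':.15}.get(t,.04))[0],3))
    T=np.array(f['camera_from_world']);print('cam',-T[:3,:3].T@T[:3,3])
E
```

```text
pics
0.0 [ 0.18744769 -0.59560642  0.24906115] [-1.03447689e-03  9.88408095e-01  1.51816883e-01 -4.82118655e-05] 0.999189622222272
scene kerb 0.88 [312. 151. 353. 172.] [np.float64(332.9), np.float64(160.9)] [ 0.381 -0.159  0.03 ]
scene kerb 0.78 [178. 166. 211. 226.] [np.float64(195.1), np.float64(195.0)] [ 0.78  -0.216  0.03 ]
scene kerb 0.69 [257. 184. 303. 214.] [np.float64(279.6), np.float64(199.9)] [ 0.598 -0.083  0.03 ]
scene pad 0.9 [321. 263. 365. 297.] [np.float64(343.8), np.float64(280.0)] [0.594 0.2   0.01 ]
scene pad 0.57 [347. 310. 397. 354.] [np.float64(369.6), np.float64(333.2)] [0.624 0.328 0.01 ]
scene handle 0.63 [238.  83. 310. 180.] [np.float64(269.7), np.float64(135.7)] [ 0.56  -0.199  0.15 ]
scene carriage 0.72 [233.  86. 311. 179.] [np.float64(270.3), np.float64(135.4)] [ 0.481 -0.37   0.04 ]
scene hoop 0.75 [358. 188. 390. 215.] [np.float64(376.2), np.float64(200.3)] [0.393 0.056 0.04 ]
scene hoop 0.72 [240.  82. 283. 179.] [np.float64(260.7), np.float64(134.4)] [ 0.505 -0.392  0.04 ]
scene pin_tin 0.8 [251. 152. 272. 179.] [np.float64(261.3), np.float64(162.
[... 1782 characters left out ...]
7.] [np.float64(328.7), np.float64(164.7)] [ 0.599 -0.296  0.04 ]
side foot 0.64 [316.  99. 335. 183.] [np.float64(324.1), np.float64(141.1)] [ 0.653 -0.509  0.04 ]
side rail 0.89 [302.  99. 378. 348.] [np.float64(338.9), np.float64(220.3)] [0.515 0.041 0.04 ]
side spool 0.7 [261. 204. 274. 226.] [np.float64(265.2), np.float64(215.7)] [0.717 0.055 0.04 ]
side card_box 0.94 [374. 220. 403. 244.] [np.float64(390.9), np.float64(232.6)] [0.376 0.074 0.04 ]
side card_box 0.25 [314. 100. 369. 185.] [np.float64(335.8), np.float64(147.1)] [ 0.598 -0.456  0.04 ]
side button_jar 0.93 [225. 224. 252. 264.] [np.float64(238.8), np.float64(245.5)] [0.74  0.195 0.04 ]
cam [0.40373657 0.88361746 0.60670305]
```

View pics/scene0.png

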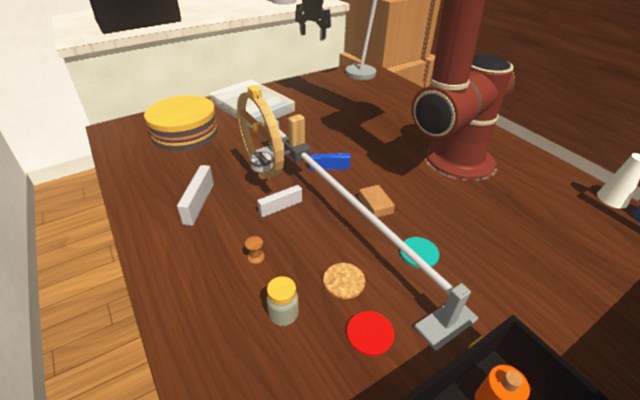

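View pics/side0.png

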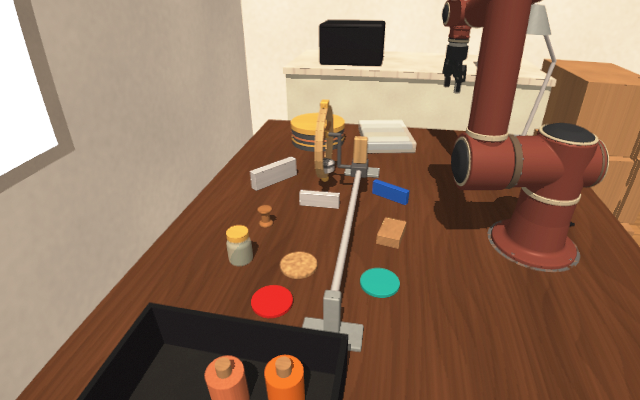

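Candidates in the scene view: the kerb could be blue (332,161), large white (195,195) or small white (280,200), and I choose the small white one. The pad could be cork (344,281), red (371,333) or teal (420,251), and I choose cork. The handle is the wooden block at (297,130), standing next to the hoop at (260,135).

```bash
python3 - <<'E'
from h import *
a=cv2.imread('pics/scene0.png')[75:225,220:320];b=cv2.imread('pics/side0.png')[90:215,290:390]
a=cv2.resize(a,None,fx=4,fy=4,interpolation=2);b=cv2.resize(b,None,fx=4,fy=4,interpolation=2)
c=np.zeros((600,800,3),np.uint8);c[:,:400]=a;c[:500,400:]=b;cv2.imwrite('pics/crop.png',c)
F={n:grab_frame(n) for n in('scene','side')}
for n,f in F.items():
    for d in spotter.outline_of(f,'rail')[:1]:
        r=d['region'].copy();hsv=cv2.cvtColor(f['pixels'],cv2.COLOR_RGB2HSV)
        m=(hsv[:,:,1]<60)&(hsv[:,:,2]>100)&r
        v,u=np.nonzero(m);k=(v>185)&(v<275);u,v=u[k],v[k]
        for _ in range(3):
            p=np.polyfit(v,u,1);e=abs(np.polyval(p,v)-u);u,v=u[e<6],v[e<6]
        vv=np.array([190,230,270]);P=atz(f,np.c_[np.polyval(p,vv),vv],.09)
        print(n,'rail',len(u),np.round(P,4).tolist(),np.degrees(np.arctan2(*(P[2]-P[0])[:2])))
    for d in spotter.outline_of(f,'kerb')[:3]:
        c=cv2.convexHull(np.argwhere(d['region'])[:,::-1].astype(np.int32)); rr=cv2.minAreaRect(c)
        # bottom contour: lower edge for every column
        v,u=np.nonzero(d['region']); print('kerb',d['extent'],rr)
    for d in spotter.outline_of(f,'pad')[:3]:
        v,u=np.nonzero(d['region']); (c,s,ang)=cv2.fitEllipse(cv2.findContours(d['region'].astype(np.uint8),0,1)[0][0])
        print('pad',np.round(atz(f,c,.008),4))
E
```

```text
scene rail 951 [[0.4819, 0.0261, 0.09], [0.4807, 0.1861, 0.09], [0.4796, 0.3144, 0.09]] -0.4649849536411304
kerb [257.9, 183.5, 302.6, 217.5] ((280.0588684082031, 199.65394592285156), (18.131593704223633, 48.15861129760742), 69.07550048828125)
kerb [313.2, 152.4, 349.9, 170.3] ((330.5, 161.5), (15.0, 37.0), 90.0)
kerb [175.8, 165.1, 209.6, 224.9] ((194.80905151367188, 193.70736694335938), (22.551586151123047, 62.33518981933594), 25.114835739135742)
pad [[0.623  0.3272 0.008 ]]
pad [[0.4364 0.227  0.008 ]]
pad [[0.5931 0.1999 0.008 ]]
side rail 600 [[0.4829, -0.0426, 0.09], [0.4812, 0.1531, 0.09], [0.4799, 0.2961, 0.09]] -0.5094589175483601
kerb [373.6, 179.0, 406.8, 204.7] ((389.25, 191.75), (39.528465270996094, 16.443843841552734), 18.434947967529297)
kerb [249.8, 156.1, 295.1, 190.1] ((273.45001220703125, 173.8500213623047), (20.23857879638672, 48.38285446166992), 71.56504821777344)
kerb [299.7, 189.8, 339.6, 207.1] ((319.556640625, 198.35794067382812), (40.0795783996582, 16.494739532470703), 5.04245138168335)
pad [[0.3934 0.228  0.008 ]]
pad [[0.5893 0.2022 0.008 ]]
pad [[0.6181 0.3287 0.008 ]]
```

View pics/crop.png

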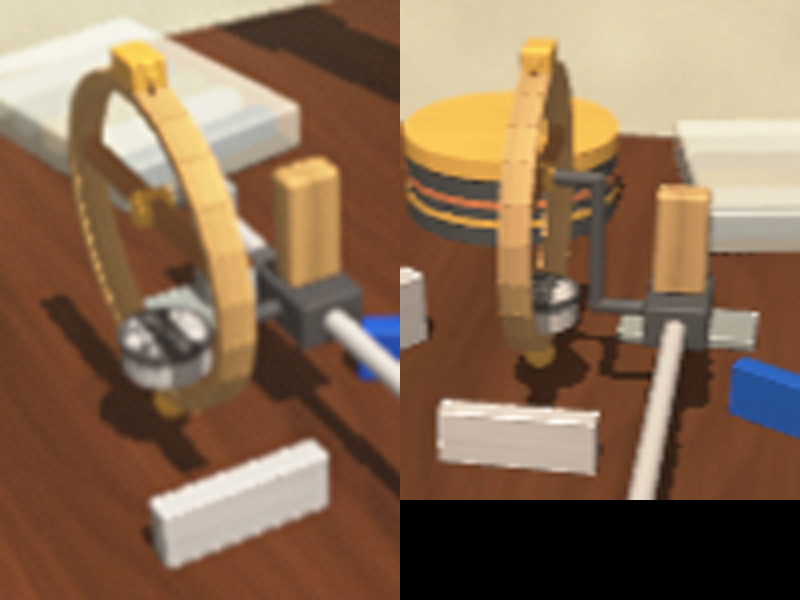

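```bash
python3 - <<'E'
from h import *
f,g=grab_frame('scene'),grab_frame('side')
print('handle',atz(f,[296.5,117],.19),atz(g,[360.7,138],.19),tri(f,[296.5,117],g,[360.7,138]))
print('foot',tri(f,[263,175.9],g,[325.2,179]))
print('kerb low',atz(f,[[262.5,216.6],[302,202.3]],0),atz(g,[[300,204.5],[338.5,208]],0))
print('kerb topfront',atz(f,[[262,203.5],[302,189]],.045),atz(g,[[300,191],[339,193.5]],.045))
s=state();print(s['time']);R=cv2.Rodrigues
from scipy.spatial.transform import Rotation as Q
w,x,y,z=s['tool_rot'];print(Q.from_quat([x,y,z,w]).as_matrix().round(4))
E
```

```text
handle [[ 0.48526902 -0.18663286  0.19      ]] [[ 0.48434504 -0.18307791  0.19      ]] (array([ 0.48455076, -0.18801861,  0.18859656]), np.float64(0.0010281479090452662))
foot (array([ 0.59339995, -0.19047828,  0.03776016]), np.float64(0.0018939874586091153))
kerb low [[ 0.65189426 -0.07891996  0.        ]
 [ 0.53642146 -0.07487128  0.        ]] [[ 0.65270647 -0.08338629  0.        ]
 [ 0.53336748 -0.08406018  0.        ]]
kerb topfront [[ 0.64990984 -0.07746574  0.045     ]
 [ 0.53531056 -0.07569138  0.045     ]] [[ 0.65232746 -0.08816431  0.045     ]
 [ 0.53407763 -0.0936146   0.045     ]]
1.7
[[ 0.9539  0.3001  0.    ]
 [ 0.3001 -0.9539  0.    ]
 [ 0.     -0.     -1.    ]]
```

Request:
{"name": "apply_moves", "arguments": {
  "series": [
    {"dx": 32,"dy": -24,"jaw": 0},
    {"dx": 64,"dy": -48,"jaw": 0},
    {"dx": 96,"dy": -71,"jaw": 0},
    {"dx": 128,"dy": -95,"jaw": 0},
    {"dx": 160,"dy": -119,"jaw": 0}
  ]
}}

```text
invalid input at $.series[0]: expected keys jaw, dx, dy, dz, turn
```

Request:
{"name": "apply_moves", "arguments": {
  "series": [
    {"dx": 32,"dy": -24,"jaw": 0},
    {"dx": 64,"dy": -48,"jaw": 0},
    {"dx": 96,"dy": -71,"jaw": 0},
    {"dx": 128,"dy": -95,"jaw": 0},
    {"dx": 160,"dy": -119,"jaw": 0}
  ]
}}

```text
invalid input at $.series[0]: expected keys jaw, dx, dy, dz, turn
```

Request:
{"name": "apply_moves", "arguments": {
  "series": [
    {"dx": 30,"dy": -22,"turn": 0.1,"jaw": 0},
    {"dx": 58,"dy": -43,"turn": 0.2,"jaw": 0},
    {"dx": 85.5,"dy": -63,"turn": 0.297,"jaw": 0},
    {"dx": 85.5,"dy": -63,"turn": 0.297,"jaw": 0},
    {"dx": 85.5,"dy": -63,"turn": 0.297,"jaw": 0}
  ]
}}

```text
invalid input at $.series[0]: expected keys jaw, dx, dy, dz, turn
```

Request:
{"name": "apply_moves", "arguments": {
  "series": [
    {"dx": 32,"dy": -24,"dz": 0,"turn": 0,"jaw": 0},
    {"dx": 64,"dy": -48,"dz": 0,"turn": 0,"jaw": 0},
    {"dx": 96,"dy": -71,"dz": 0,"turn": 0,"jaw": 0},
    {"dx": 128,"dy": -95,"dz": 0,"turn": 0,"jaw": 0},
    {"dx": 160,"dy": -119,"dz": 0,"turn": 0,"jaw": 0}
  ]
}}

```text
time: 2.12
tool_pos: [0.3051, -0.4332, 0.2504]
tool_rot: [0.0, 0.988, 0.151, 0.0]
contact_force: [0.9, -0.5, -0.4]
gripper_width: 1.0
grasp_force: 0.0
```

Request:
{"name": "apply_moves", "arguments": {
  "series": [
    {"dx": 32,"dy": -24,"dz": 0,"turn": 0,"jaw": 0},
    {"dx": 64,"dy": -48,"dz": 0,"turn": 0,"jaw": 0},
    {"dx": 96,"dy": -71,"dz": 0,"turn": 0,"jaw": 0},
    {"dx": 128,"dy": -95,"dz": 0,"turn": 0,"jaw": 0},
    {"dx": 160,"dy": -119,"dz": 0,"turn": 0,"jaw": 0}
  ]
}}

```text
time: 2.53
tool_pos: [0.4222, -0.2714, 0.2507]
tool_rot: [0.0, 0.988, 0.152, 0.0]
contact_force: [0.2, -0.7, -0.7]
gripper_width: 1.002
grasp_force: 0.0
```

Request:
{"name": "apply_moves", "arguments": {
  "series": [
    {"dx": 30,"dy": -22,"dz": 0,"turn": 0.1,"jaw": 0},
    {"dx": 58,"dy": -43,"dz": 0,"turn": 0.2,"jaw": 0},
    {"dx": 85.5,"dy": -63,"dz": 0,"turn": 0.297,"jaw": 0},
    {"dx": 85.5,"dy": -63,"dz": 0,"turn": 0.297,"jaw": 0},
    {"dx": 85.5,"dy": -63,"dz": 0,"turn": 0.297,"jaw": 0}
  ]
}}

```text
time: 2.95
tool_pos: [0.4847, -0.186, 0.2504]
tool_rot: [0.0, 1.0, 0.006, -0.0]
contact_force: [0.6, 0.1, 0.2]
gripper_width: 0.998
grasp_force: 0.0
```

```bash
python3 - <<'E'
from h import *
f,g=grab_frame('scene'),grab_frame('side')
c=np.zeros((600,800,3),np.uint8)
for i,(k,o) in enumerate(((f,(50,220)),(g,(65,290)))):
    im=k['pixels'][:,:,::-1].copy()
    p=state()['tool_pos']
    a=im[o[0]:o[0]+150,o[1]:o[1]+100];c[:,400*i:400*i+400]=cv2.resize(a,None,fx=4,fy=4,interpolation=2)
    for z in(.231,.19,.17,.11):
        q=(proj(k,[p[0],p[1],z])[0]-np.array([o[1],o[0]]))*4+[400*i,0];cv2.circle(c,tuple(int(v) for v in q),3,(0,0,255),-1)
cv2.imwrite('pics/pre.png',c)
E
```

```text
(no output)
```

View pics/pre.png

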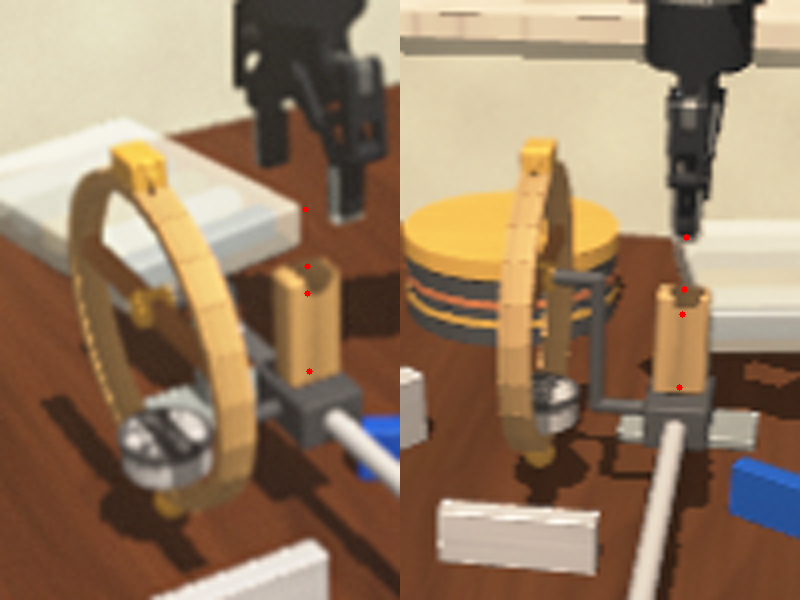

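The projected tool axis (dots) falls on the handle's top centre in both views, at (307,267) and (685,289) in the crop. Now I descend and grip.

Request:
{"name": "apply_moves", "arguments": {
  "series": [
    {"dx": 0,"dy": 0,"dz": 25,"turn": 0,"jaw": 0},
    {"dx": 0,"dy": 0,"dz": 50,"turn": 0,"jaw": 0},
    {"dx": 0,"dy": 0,"dz": 70,"turn": 0,"jaw": 0},
    {"dx": 0,"dy": 0,"dz": 80,"turn": 0,"jaw": 0},
    {"dx": 0,"dy": 0,"dz": 80,"turn": 0,"jaw": 0.2}
  ]
}}

```text
time: 3.47
tool_pos: [0.4819, -0.1876, 0.1672]
tool_rot: [-0.001, 1.0, 0.003, -0.002]
contact_force: [-0.2, 0.0, -0.4]
gripper_width: 0.884
grasp_force: 0.0
```

Request:
{"name": "apply_moves", "arguments": {
  "series": [
    {"dx": 0,"dy": 0,"dz": 0,"turn": 0,"jaw": 0.4},
    {"dx": 0,"dy": 0,"dz": 0,"turn": 0,"jaw": 0.6},
    {"dx": 0,"dy": 0,"dz": 0,"turn": 0,"jaw": 0.7},
    {"dx": 0,"dy": 0,"dz": 0,"turn": 0,"jaw": 1},
    {"dx": 0,"dy": 0,"dz": 0,"turn": 0,"jaw": 1}
  ]
}}

```text
time: 3.88
tool_pos: [0.4848, -0.188, 0.1722]
tool_rot: [0.001, 1.0, 0.004, 0.001]
contact_force: [-1.2, -0.9, 3.5]
gripper_width: 0.294
grasp_force: 61.2
```

Request:
{"name": "apply_moves", "arguments": {
  "series": [
    {"dx": 0,"dy": 0,"dz": 0,"turn": 0,"jaw": 1},
    {"dx": 0,"dy": 0,"dz": 0,"turn": 0,"jaw": 1},
    {"dx": 0,"dy": 0,"dz": 0,"turn": 0,"jaw": 1},
    {"dx": 0,"dy": 0,"dz": 0,"turn": 0,"jaw": 1}
  ]
}}

```text
time: 4.22
tool_pos: [0.4849, -0.188, 0.1723]
tool_rot: [0.001, 1.0, 0.004, 0.001]
contact_force: [-1.4, -1.3, 6.0]
gripper_width: 0.294
grasp_force: 61.4
```

Request:
{"name": "apply_moves", "arguments": {
  "series": [
    {"dx": 0,"dy": -2,"dz": 0,"turn": 0,"jaw": 1},
    {"dx": 0,"dy": -7,"dz": 0,"turn": 0,"jaw": 1},
    {"dx": 0,"dy": -14,"dz": 0,"turn": 0,"jaw": 1},
    {"dx": 0,"dy": -21,"dz": 0,"turn": 0,"jaw": 1},
    {"dx": 0,"dy": -28,"dz": 0,"turn": 0,"jaw": 1}
  ]
}}

```text
time: 4.63
tool_pos: [0.4845, -0.16, 0.1722]
tool_rot: [0.001, 1.0, 0.004, 0.001]
contact_force: [-1.9, -2.3, 5.7]
gripper_width: 0.294
grasp_force: 61.5
```

Request:
{"name": "apply_moves", "arguments": {
  "series": [
    {"dx": 0,"dy": -7,"dz": 0,"turn": 0,"jaw": 1},
    {"dx": 0,"dy": -14,"dz": 0,"turn": 0,"jaw": 1},
    {"dx": 0,"dy": -21,"dz": 0,"turn": 0,"jaw": 1},
    {"dx": 0,"dy": -28,"dz": 0,"turn": 0,"jaw": 1},
    {"dx": 0,"dy": -35,"dz": 0,"turn": 0,"jaw": 1}
  ]
}}

```text
time: 5.05
tool_pos: [0.4841, -0.1249, 0.1722]
tool_rot: [0.001, 1.0, 0.004, 0.001]
contact_force: [-4.5, -2.0, 6.5]
gripper_width: 0.298
grasp_force: 61.6
```

Request:
{"name": "apply_moves", "arguments": {
  "series": [
    {"dx": 0,"dy": -6,"dz": 0,"turn": 0,"jaw": 1},
    {"dx": 0,"dy": -12,"dz": 0,"turn": 0,"jaw": 1},
    {"dx": 0,"dy": -18,"dz": 0,"turn": 0,"jaw": 1},
    {"dx": 0,"dy": -24,"dz": 0,"turn": 0,"jaw": 1},
    {"dx": 0,"dy": -30,"dz": 0,"turn": 0,"jaw": 1}
  ]
}}

```text
time: 5.47
tool_pos: [0.4838, -0.0948, 0.1722]
tool_rot: [0.001, 1.0, 0.004, 0.001]
contact_force: [-3.8, -1.9, 7.7]
gripper_width: 0.3
grasp_force: 61.6
```

```bash
python3 - <<'E'
from h import *
f=grab_frame('scene');g=grab_frame('side')
c=np.zeros((600,800,3),np.uint8)
for i,(k,o) in enumerate(((f,(95,220)),(g,(90,280)))):
    c[:,400*i:400*i+400]=cv2.resize(k['pixels'][o[0]:o[0]+150,o[1]:o[1]+100,::-1],None,fx=4,fy=4,interpolation=2)
cv2.imwrite('pics/drag.png',c);print(state()['time'],state()['tool_pos'])
E
```

```text
5.5667 [ 0.48376144 -0.09389495  0.17220811]
```

View pics/drag.png

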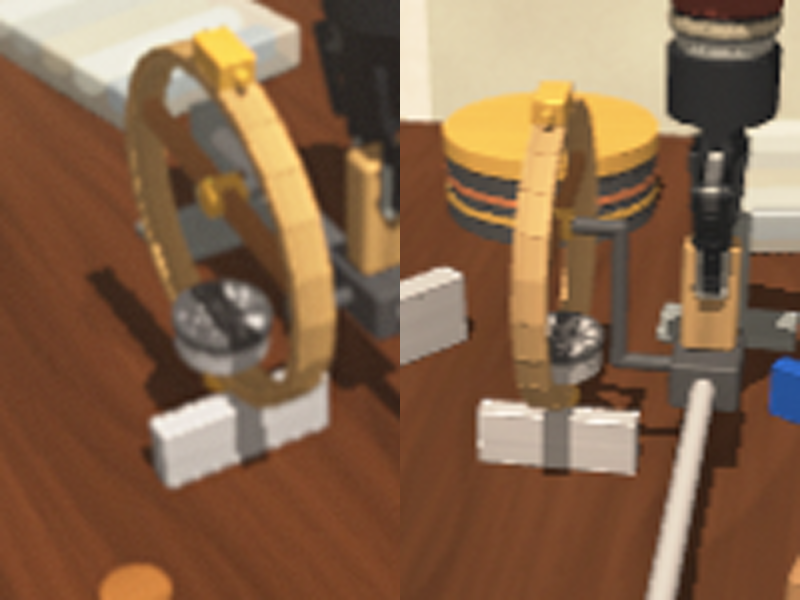

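The kerb hasn't moved (bottom-left corner at px (262.5,217) in the scene view) and the foot has caught on it. I'll keep drawing steadily.

Request:
{"name": "apply_moves", "arguments": {
  "series": [
    {"dx": 0,"dy": -4,"dz": 0,"turn": 0,"jaw": 1},
    {"dx": 0,"dy": -10,"dz": 0,"turn": 0,"jaw": 1},
    {"dx": 0,"dy": -17,"dz": 0,"turn": 0,"jaw": 1},
    {"dx": 0,"dy": -24,"dz": 0,"turn": 0,"jaw": 1},
    {"dx": 0,"dy": -31,"dz": 0,"turn": 0,"jaw": 1}
  ]
}}

```text
time: 5.98
tool_pos: [0.4834, -0.0638, 0.1722]
tool_rot: [0.001, 1.0, 0.004, 0.0]
contact_force: [-4.2, -2.4, 7.3]
gripper_width: 0.296
grasp_force: 61.7
```

Request:
{"name": "apply_moves", "arguments": {
  "series": [
    {"dx": 0,"dy": -7,"dz": 0,"turn": 0,"jaw": 1},
    {"dx": 0,"dy": -14,"dz": 0,"turn": 0,"jaw": 1},
    {"dx": 0,"dy": -21,"dz": 0,"turn": 0,"jaw": 1},
    {"dx": 0,"dy": -28,"dz": 0,"turn": 0,"jaw": 1},
    {"dx": 0,"dy": -35,"dz": 0,"turn": 0,"jaw": 1}
  ]
}}

```text
time: 6.4
tool_pos: [0.483, -0.0287, 0.1722]
tool_rot: [0.001, 1.0, 0.004, 0.0]
contact_force: [-5.6, -1.6, 8.2]
gripper_width: 0.297
grasp_force: 61.8
```

Request:
{"name": "apply_moves", "arguments": {
  "series": [
    {"dx": 0,"dy": -7,"dz": 0,"turn": 0,"jaw": 1},
    {"dx": 0,"dy": -14,"dz": 0,"turn": 0,"jaw": 1},
    {"dx": 0,"dy": -21,"dz": 0,"turn": 0,"jaw": 1},
    {"dx": 0,"dy": -28,"dz": 0,"turn": 0,"jaw": 1},
    {"dx": 0,"dy": -35,"dz": 0,"turn": 0,"jaw": 1}
  ]
}}

```text
time: 6.82
tool_pos: [0.4826, 0.0064, 0.1722]
tool_rot: [0.001, 1.0, 0.004, -0.0]
contact_force: [-4.9, -2.2, 8.7]
gripper_width: 0.303
grasp_force: 61.9
```

Request:
{"name": "apply_moves", "arguments": {
  "series": [
    {"dx": 0,"dy": -7,"dz": 0,"turn": 0,"jaw": 1},
    {"dx": 0,"dy": -14,"dz": 0,"turn": 0,"jaw": 1},
    {"dx": 0,"dy": -21,"dz": 0,"turn": 0,"jaw": 1},
    {"dx": 0,"dy": -28,"dz": 0,"turn": 0,"jaw": 1},
    {"dx": 0,"dy": -35,"dz": 0,"turn": 0,"jaw": 1}
  ]
}}

```text
time: 7.23
tool_pos: [0.4822, 0.0416, 0.1722]
tool_rot: [0.001, 1.0, 0.004, -0.0]
contact_force: [-6.5, -2.7, 10.4]
gripper_width: 0.298
grasp_force: 61.9
```

Request:
{"name": "apply_moves", "arguments": {
  "series": [
    {"dx": 0,"dy": -7,"dz": 0,"turn": 0,"jaw": 1},
    {"dx": 0,"dy": -14,"dz": 0,"turn": 0,"jaw": 1},
    {"dx": 0,"dy": -21,"dz": 0,"turn": 0,"jaw": 1},
    {"dx": 0,"dy": -28,"dz": 0,"turn": 0,"jaw": 1},
    {"dx": 0,"dy": -35,"dz": 0,"turn": 0,"jaw": 1}
  ]
}}

```text
time: 7.65
tool_pos: [0.4818, 0.0766, 0.1722]
tool_rot: [0.001, 1.0, 0.004, -0.0]
contact_force: [-8.4, -2.4, 9.8]
gripper_width: 0.295
grasp_force: 62.0
```

Request:
{"name": "apply_moves", "arguments": {
  "series": [
    {"dx": 0,"dy": -7,"dz": 0,"turn": 0,"jaw": 1},
    {"dx": 0,"dy": -14,"dz": 0,"turn": 0,"jaw": 1},
    {"dx": 0,"dy": -21,"dz": 0,"turn": 0,"jaw": 1},
    {"dx": 0,"dy": -28,"dz": 0,"turn": 0,"jaw": 1},
    {"dx": 0,"dy": -35,"dz": 0,"turn": 0,"jaw": 1}
  ]
}}

```text
time: 8.07
tool_pos: [0.4814, 0.1117, 0.1722]
tool_rot: [0.001, 1.0, 0.004, -0.001]
contact_force: [-8.7, -2.1, 9.8]
gripper_width: 0.295
grasp_force: 62.1
```

Request:
{"name": "apply_moves", "arguments": {
  "series": [
    {"dx": 0,"dy": -6,"dz": 0,"turn": 0,"jaw": 1},
    {"dx": 0,"dy": -10,"dz": 0,"turn": 0,"jaw": 1},
    {"dx": 0,"dy": -12,"dz": 0,"turn": 0,"jaw": 1},
    {"dx": 0,"dy": -12,"dz": 0,"turn": 0,"jaw": 1}
  ]
}}

```text
time: 8.4
tool_pos: [0.4812, 0.1242, 0.1722]
tool_rot: [-0.0, 1.0, 0.004, -0.001]
contact_force: [-8.3, 0.2, 10.0]
gripper_width: 0.298
grasp_force: 62.0
```

```bash
cat > sw.py <<'E'
from h import *
from scipy.optimize import minimize_scalar, least_squares
def grab(n):
    fs=[];ts=[]
    for _ in range(n):
        ts.append(state()['time']);fs.append(grab_frame('scene'))
    return np.array(ts),fs
def piv(y): return np.array([.4825-.0085*y+.110,y+.001,.194])
def pt(y,th,r): return piv(y)+np.stack([0*th,np.sin(th)*r,-np.cos(th)*r],-1)  # r>0 below
def mask(f,y):
    th=np.linspace(-.7,.7,60);p=proj(f,pt(y,th,-.098)).astype(int)
    z=np.zeros(f['pixels'].shape[:2],np.uint8);cv2.polylines(z,[p.reshape(-1,1,2)],False,1,14)
    h=cv2.cvtColor(f['pixels'],cv2.COLOR_RGB2HSV)
    return (z>0)&(h[...,0]>17)&(h[...,0]<30)&(h[...,1]>165)&(h[...,2]>130)
def angle(f,y):
    m=mask(f,y);v,u=np.nonzero(m)
    if len(u)<8:return np.nan,len(u)
    c=np.array([u.mean(),v.mean()]);th=np.linspace(-.8,.8,801)
    d=np.linalg.norm(proj(f,pt(y,th,-.098))-c,axis=1);i=d.argmin();return th[i],len(u)
def fit(t,a):
    k=np.isfinite(a);t,a=t[k],a[k];t0=t[-1]
    g=lambda p:p[0]*np.cos(p[3]*(t-t0))+p[1]*np.sin(p[3]*(t-t0))+p[2]-a
    best=min((least_squares(g,[.1*i,.1*j,0,4.6],loss='soft_l1',f_scale=.03,bounds=([-1,-1,-.1,4.1],[1,1,.1,5.1])) for i in(-1,1) for j in(-1,1)),key=lambda r:r.cost)
    return t0,best.x,np.abs(best.fun).max()
E
python3 - <<'E'
from sw import *
import pickle
ts,fs=grab(24);y=state()['tool_pos'][1];pickle.dump((ts,fs,y),open('r1.pkl','wb'))
r=[angle(f,y) for f in fs];a=np.array([x[0] for x in r])
for t,x in zip(ts,r):print(round(float(t),3),np.round(x[0],3),x[1])
print(y,fit(ts,a),state()['time'])
c=np.zeros((600,800,3),np.uint8)
for i,j in enumerate((0,6,12,18)):
    im=fs[j]['pixels'][:,:,::-1].copy();q=proj(fs[j],pt(y,np.array([a[j]]),-.098))[0];im[int(q[1]),int(q[0])]=(0,0,255)
    for r_ in(0,.15):
        q=proj(fs[j],pt(y,np.array([a[j]]),r_))[0];im[int(q[1]),int(q[0])]=(0,0,255)
    q0=proj(fs[j],piv(y))[0].astype(int);s=im[q0[1]-75:q0[1]+75,q0[0]-100:q0[0]+100]
    c[300*(i//2):300*(i//2)+300,400*(i%2):400*(i%2)+400]=cv2.resize(s,(400,300),interpolation=0)
cv2.imwrite('pics/sw1.png',c)
E
```

```text
8.4 0.242 189
8.45 0.312 172
8.5 0.346 160
8.55 0.382 162
8.6 0.384 160
8.65 0.364 158
8.7 0.32 169
8.75 0.264 180
8.8 0.184 190
8.85 0.108 211
8.9 0.014 230
8.95 -0.08 240
9.0 -0.168 258
9.05 -0.252 263
9.1 -0.33 271
9.15 -0.396 239
9.2 -0.432 222
9.25 -0.464 198
9.3 -0.452 212
9.35 -0.432 233
9.4 -0.39 246
9.45 -0.324 267
9.5 -0.246 261
9.55 -0.162 251
0.12422361751274211 (np.float64(9.55), array([-0.12544457,  0.39973801, -0.03724086,  4.55778391]), np.float64(0.00991912739092593)) 9.6
```

View pics/sw1.png

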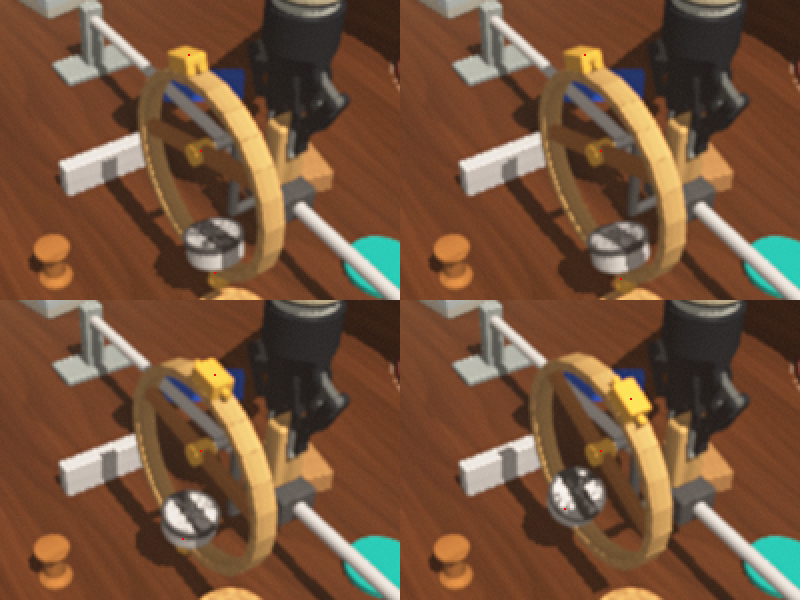

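The clamp tracking is good: the red dots sit on the clamp, pivot and foot in all four frames, and the swing is about 0.42 rad. Next I plan a damping motion.

```bash
cat > plan.py <<'E'
import numpy as np
from scipy.optimize import least_squares
D=1/12
def sim(X,x0,th,om,w0,lag=0.):   # X: row targets (m)
    n=20;h=D/n;xs=np.r_[x0,X];v=np.diff(xs)/D;vp=0;pk=0
    for vi in v:
        dv=vi-vp;vp=vi
        for k in range(n):
            a=dv/D*2 if k<n//2 else 0.   # velocity change spread over half a row
            om+=h*(-w0**2*np.sin(th)-w0**2/9.81*a*np.cos(th));th+=h*om;pk=max(pk,abs(th))
    om+=-(w0**2/9.81)*(-vp)*np.cos(th)
    return th,om,pk
def plan(x0,xf,th,om,w0,N=25,lo=.09,hi=.262,vm=.030):
    def r(X):
        Xf=np.r_[X,xf];e=[]
        for w in(w0*.99,w0,w0*1.01):
            a,b,_=sim(Xf,x0,th,om,w);e+=[30*a,30*b/w]
        y=np.r_[x0,x0,Xf,xf];d=np.diff(y)
        return np.r_[e,np.diff(y,2)*30,np.maximum(0,abs(d)-vm)*1e3,np.maximum(0,y-hi)*1e3,np.maximum(0,lo-y)*1e3]
    s=least_squares(r,np.linspace(x0,xf,N+1)[1:-1]);X=np.round(np.r_[s.x,xf]-x0,3)
    return X,[sim(X+x0,x0,th,om,w) for w in(w0*.98,w0,w0*1.02)]
def show(X):
    for i in range(0,len(X),5):
        b=0 if i==0 else X[i-1];print([-round(1000*(q-b)) for q in X[i:i+5]])
E
python3 - <<'E'
from plan import *
from h import state
C,S,_,w=-.12544,.39974,0,4.5578
dt=state()['time']-9.55;print(dt)
th=C*np.cos(w*dt)+S*np.sin(w*dt);om=w*(-C*np.sin(w*dt)+S*np.cos(w*dt));x0=.1242
X,e=plan(x0,.200,th,om,4.605);print(th,om,(X*1000).round(),e);show(X)
E
```

```text
0.049999999999998934
-0.03188648866893369 1.9039961317327814 [ 11.  30.  54.  80. 103. 122. 134. 138. 135. 127. 114.  99.  83.  69.
  57.  49.  45.  43.  45.  49.  54.  60.  67.  72.  76.] [(np.float64(0.029999126063770462), np.float64(-0.06776272537518341), np.float64(0.3028954964628823)), (np.float64(0.00014882743372772515), np.float64(-0.006281103525373824), np.float64(0.2928450375970781)), (np.float64(-0.02399382635748143), np.float64(0.08958054805813526), np.float64(0.28320943553008254))]
[-11, -30, -54, -80, -103]
[-19, -31, -35, -32, -24]
[13, 28, 44, 58, 70]
[8, 12, 14, 12, 8]
[-5, -11, -18, -23, -27]
```

Request:
{"name": "apply_moves", "arguments": {
  "series": [
    {"dx": 0,"dy": -11,"dz": 0,"turn": 0,"jaw": 1},
    {"dx": 0,"dy": -30,"dz": 0,"turn": 0,"jaw": 1},
    {"dx": 0,"dy": -54,"dz": 0,"turn": 0,"jaw": 1},
    {"dx": 0,"dy": -80,"dz": 0,"turn": 0,"jaw": 1},
    {"dx": 0,"dy": -103,"dz": 0,"turn": 0,"jaw": 1}
  ]
}}

```text
time: 10.02
tool_pos: [0.48, 0.2278, 0.1722]
tool_rot: [0.0, 1.0, 0.004, -0.001]
contact_force: [-7.8, -3.4, 10.7]
gripper_width: 0.293
grasp_force: 62.1
```

Request:
{"name": "apply_moves", "arguments": {
  "series": [
    {"dx": 0,"dy": -19,"dz": 0,"turn": 0,"jaw": 1},
    {"dx": 0,"dy": -31,"dz": 0,"turn": 0,"jaw": 1},
    {"dx": 0,"dy": -35,"dz": 0,"turn": 0,"jaw": 1},
    {"dx": 0,"dy": -32,"dz": 0,"turn": 0,"jaw": 1},
    {"dx": 0,"dy": -24,"dz": 0,"turn": 0,"jaw": 1}
  ]
}}

```text
time: 10.43
tool_pos: [0.4797, 0.2526, 0.1722]
tool_rot: [-0.001, 1.0, 0.005, -0.001]
contact_force: [-8.1, 1.4, 10.5]
gripper_width: 0.297
grasp_force: 62.0
```

Request:
{"name": "apply_moves", "arguments": {
  "series": [
    {"dx": 0,"dy": 13,"dz": 0,"turn": 0,"jaw": 1},
    {"dx": 0,"dy": 28,"dz": 0,"turn": 0,"jaw": 1},
    {"dx": 0,"dy": 44,"dz": 0,"turn": 0,"jaw": 1},
    {"dx": 0,"dy": 58,"dz": 0,"turn": 0,"jaw": 1},
    {"dx": 0,"dy": 70,"dz": 0,"turn": 0,"jaw": 1}
  ]
}}

```text
time: 10.85
tool_pos: [0.4806, 0.1808, 0.1722]
tool_rot: [-0.001, 1.0, 0.004, -0.001]
contact_force: [-7.3, 2.8, 8.7]
gripper_width: 0.296
grasp_force: 61.9
```

Request:
{"name": "apply_moves", "arguments": {
  "series": [
    {"dx": 0,"dy": 8,"dz": 0,"turn": 0,"jaw": 1},
    {"dx": 0,"dy": 12,"dz": 0,"turn": 0,"jaw": 1},
    {"dx": 0,"dy": 14,"dz": 0,"turn": 0,"jaw": 1},
    {"dx": 0,"dy": 12,"dz": 0,"turn": 0,"jaw": 1},
    {"dx": 0,"dy": 8,"dz": 0,"turn": 0,"jaw": 1}
  ]
}}

```text
time: 11.27
tool_pos: [0.4807, 0.1723, 0.1722]
tool_rot: [0.0, 1.0, 0.004, -0.001]
contact_force: [-8.6, -1.7, 10.0]
gripper_width: 0.293
grasp_force: 62.1
```

Request:
{"name": "apply_moves", "arguments": {
  "series": [
    {"dx": 0,"dy": -5,"dz": 0,"turn": 0,"jaw": 1},
    {"dx": 0,"dy": -11,"dz": 0,"turn": 0,"jaw": 1},
    {"dx": 0,"dy": -18,"dz": 0,"turn": 0,"jaw": 1},
    {"dx": 0,"dy": -23,"dz": 0,"turn": 0,"jaw": 1},
    {"dx": 0,"dy": -27,"dz": 0,"turn": 0,"jaw": 1}
  ]
}}

```text
time: 11.68
tool_pos: [0.4803, 0.2001, 0.1722]
tool_rot: [0.0, 1.0, 0.004, -0.001]
contact_force: [-7.4, -1.9, 10.9]
gripper_width: 0.297
grasp_force: 62.1
```

```bash
python3 - <<'E'
from sw import *
ts,fs=grab(28);y=state()['tool_pos'][1]
a=np.array([angle(f,y)[0] for f in fs]);print(a[::4].round(3),y,fit(ts,a),state()['time'])
E
```

```text
[-0.01  -0.026 -0.04  -0.06  -0.06  -0.048 -0.028] 0.20056375342414742 (np.float64(13.0333), array([ 0.02010736,  0.00897449, -0.03849858,  4.34245896]), np.float64(0.006479340356918634)) 13.0833
```

```bash
python3 - <<'E'
from sw import *
f=grab_frame('scene');g=grab_frame('side');y=state()['tool_pos'][1]
c=np.zeros((600,800,3),np.uint8)
for i,k in enumerate((f,g)):
    im=k['pixels'][:,:,::-1].copy();pc=proj(k,[.591,.201,.01])[0]
    o=(pc-[50,75]).astype(int)
    s=cv2.resize(im[o[1]:o[1]+150,o[0]:o[0]+100],None,fx=4,fy=4,interpolation=2)
    for P,col in(([.591,.201,.01],(255,0,0)),(pt(y,np.array([0.]),.15)[0],(0,0,255)),(piv(y),(0,255,0))):
        q=(proj(k,P)[0]-o)*4;cv2.circle(s,tuple(int(v) for v in q),3,col,-1)
    c[:,400*i:400*i+400]=s;print(o)
    for d in spotter.outline_of(k,'pad')[:3]:
        q=cv2.fitEllipse(cv2.findContours(d['region'].astype(np.uint8),0,1)[0][0])[0];print(np.round(atz(k,q,.008),4),d['conf'])
cv2.imwrite('pics/pad.png',c)
E
```

```text
[294 204]
[[0.4368 0.227  0.008 ]] 0.79
[[0.6227 0.3274 0.008 ]] 0.57
[[0.6028 0.2043 0.008 ]] 0.55
[247 188]
[[0.394  0.2286 0.008 ]] 0.98
[[0.6177 0.3294 0.008 ]] 0.95
[[0.5853 0.2074 0.008 ]] 0.76
```

View pics/pad.png

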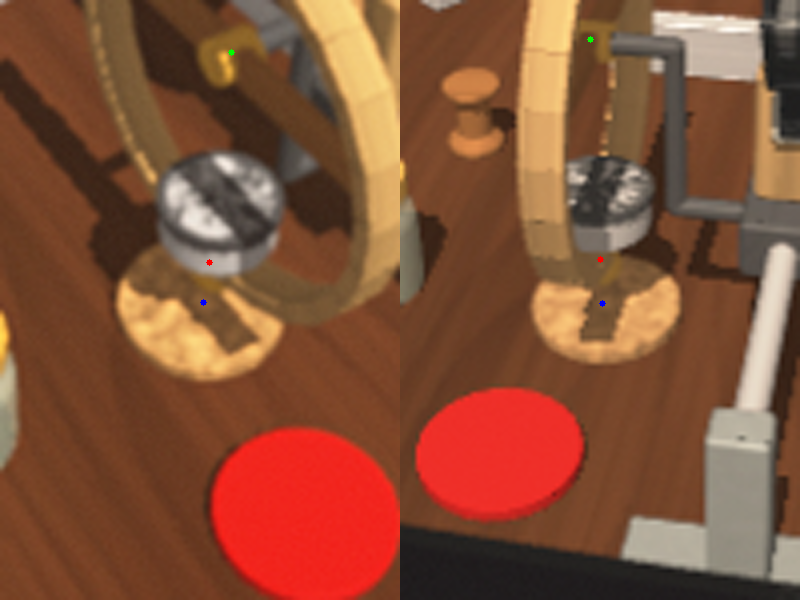

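The foot hangs over the cork pad: scene crop foot ball at about (206,278), pad centre at about (201,308), which is its height parallax. I estimate an offset of a few mm and a swing of about 0.02 rad. Now I hold it there.

Request:
{"name": "apply_moves", "arguments": {
  "series": [
    {"dx": 0,"dy": 0,"dz": 0,"turn": 0,"jaw": 1},
    {"dx": 0,"dy": 0,"dz": 0,"turn": 0,"jaw": 1},
    {"dx": 0,"dy": 0,"dz": 0,"turn": 0,"jaw": 1},
    {"dx": 0,"dy": 0,"dz": 0,"turn": 0,"jaw": 1},
    {"dx": 0,"dy": 0,"dz": 0,"turn": 0,"jaw": 1}
  ]
}}

```text
time: 13.7
tool_pos: [0.4803, 0.2006, 0.1722]
tool_rot: [-0.001, 1.0, 0.004, -0.001]
contact_force: [-8.2, 1.3, 9.4]
gripper_width: 0.301
grasp_force: 62.0
```

Request:
{"name": "apply_moves", "arguments": {
  "series": [
    {"dx": 0,"dy": 0,"dz": 0,"turn": 0,"jaw": 1},
    {"dx": 0,"dy": 0,"dz": 0,"turn": 0,"jaw": 1},
    {"dx": 0,"dy": 0,"dz": 0,"turn": 0,"jaw": 1},
    {"dx": 0,"dy": 0,"dz": 0,"turn": 0,"jaw": 1},
    {"dx": 0,"dy": 0,"dz": 0,"turn": 0,"jaw": 1}
  ]
}}

```text
time: 14.12
tool_pos: [0.4803, 0.2006, 0.1722]
tool_rot: [-0.001, 1.0, 0.004, -0.001]
contact_force: [-8.6, 2.0, 10.0]
gripper_width: 0.294
grasp_force: 62.0
```

Request:
{"name": "apply_moves", "arguments": {
  "series": [
    {"dx": 0,"dy": 0,"dz": 0,"turn": 0,"jaw": 1},
    {"dx": 0,"dy": 0,"dz": 0,"turn": 0,"jaw": 1},
    {"dx": 0,"dy": 0,"dz": 0,"turn": 0,"jaw": 1},
    {"dx": 0,"dy": 0,"dz": 0,"turn": 0,"jaw": 1},
    {"dx": 0,"dy": 0,"dz": 0,"turn": 0,"jaw": 1}
  ]
}}

```text
time: 14.53
tool_pos: [0.4803, 0.2006, 0.1722]
tool_rot: [-0.001, 1.0, 0.005, -0.001]
contact_force: [-8.8, 1.7, 10.2]
gripper_width: 0.298
grasp_force: 62.0
```

Request:
{"name": "apply_moves", "arguments": {
  "series": [
    {"dx": 0,"dy": 0,"dz": 0,"turn": 0,"jaw": 1},
    {"dx": 0,"dy": 0,"dz": 0,"turn": 0,"jaw": 1},
    {"dx": 0,"dy": 0,"dz": 0,"turn": 0,"jaw": 1},
    {"dx": 0,"dy": 0,"dz": 0,"turn": 0,"jaw": 1},
    {"dx": 0,"dy": 0,"dz": 0,"turn": 0,"jaw": 1}
  ]
}}

```text
time: 14.95
tool_pos: [0.4803, 0.2006, 0.1722]
tool_rot: [-0.001, 1.0, 0.004, -0.001]
contact_force: [-8.4, 2.2, 10.8]
gripper_width: 0.295
grasp_force: 62.0
```

Request:
{"name": "apply_moves", "arguments": {
  "series": [
    {"dx": 0,"dy": 0,"dz": 0,"turn": 0,"jaw": 1},
    {"dx": 0,"dy": 0,"dz": 0,"turn": 0,"jaw": 1},
    {"dx": 0,"dy": 0,"dz": 0,"turn": 0,"jaw": 1},
    {"dx": 0,"dy": 0,"dz": 0,"turn": 0,"jaw": 1},
    {"dx": 0,"dy": 0,"dz": 0,"turn": 0,"jaw": 1}
  ]
}}

```text
time: 15.37
tool_pos: [0.4803, 0.2005, 0.1722]
tool_rot: [-0.001, 1.0, 0.004, -0.001]
contact_force: [-7.9, 1.0, 10.0]
gripper_width: 0.298
grasp_force: 62.0
```

Request:
{"name": "apply_moves", "arguments": {
  "series": [
    {"dx": 0,"dy": 0,"dz": 0,"turn": 0,"jaw": 1},
    {"dx": 0,"dy": 0,"dz": 0,"turn": 0,"jaw": 1},
    {"dx": 0,"dy": 0,"dz": 0,"turn": 0,"jaw": 1},
    {"dx": 0,"dy": 0,"dz": 0,"turn": 0,"jaw": 1},
    {"dx": 0,"dy": 0,"dz": 0,"turn": 0,"jaw": 1}
  ]
}}

```text
time: 15.78
tool_pos: [0.4803, 0.2006, 0.1722]
tool_rot: [-0.001, 1.0, 0.004, -0.001]
contact_force: [-8.3, 2.2, 10.2]
gripper_width: 0.293
grasp_force: 62.0
```

Request:
{"name": "apply_moves", "arguments": {
  "series": [
    {"dx": 0,"dy": 0,"dz": 0,"turn": 0,"jaw": 1},
    {"dx": 0,"dy": 0,"dz": 0,"turn": 0,"jaw": 1},
    {"dx": 0,"dy": 0,"dz": 0,"turn": 0,"jaw": 1},
    {"dx": 0,"dy": 0,"dz": 0,"turn": 0,"jaw": 1},
    {"dx": 0,"dy": 0,"dz": 0,"turn": 0,"jaw": 1}
  ]
}}

```text
time: 16.2
tool_pos: [0.4803, 0.2006, 0.1722]
tool_rot: [-0.001, 1.0, 0.004, -0.001]
contact_force: [-9.4, 2.0, 9.1]
gripper_width: 0.294
grasp_force: 62.0
```

Request:
{"name": "apply_moves", "arguments": {
  "series": [
    {"dx": 0,"dy": 0,"dz": 0,"turn": 0,"jaw": 1},
    {"dx": 0,"dy": 0,"dz": 0,"turn": 0,"jaw": 1},
    {"dx": 0,"dy": 0,"dz": 0,"turn": 0,"jaw": 1},
    {"dx": 0,"dy": 0,"dz": 0,"turn": 0,"jaw": 1},
    {"dx": 0,"dy": 0,"dz": 0,"turn": 0,"jaw": 1}
  ]
}}

```text
time: 16.62
tool_pos: [0.4803, 0.2006, 0.1722]
tool_rot: [-0.001, 1.0, 0.004, -0.001]
contact_force: [-8.5, 2.7, 9.4]
gripper_width: 0.297
grasp_force: 62.0
```

Request:
{"name": "apply_moves", "arguments": {
  "series": [
    {"dx": 0,"dy": 0,"dz": 0,"turn": 0,"jaw": 1},
    {"dx": 0,"dy": 0,"dz": 0,"turn": 0,"jaw": 1},
    {"dx": 0,"dy": 0,"dz": 0,"turn": 0,"jaw": 1},
    {"dx": 0,"dy": 0,"dz": 0,"turn": 0,"jaw": 1},
    {"dx": 0,"dy": 0,"dz": 0,"turn": 0,"jaw": 1}
  ]
}}

```text
time: 17.03
tool_pos: [0.4803, 0.2005, 0.1722]
tool_rot: [-0.001, 1.0, 0.004, -0.001]
contact_force: [-9.1, 2.2, 10.3]
gripper_width: 0.299
grasp_force: 62.0
```

Request:
{"name": "apply_moves", "arguments": {
  "series": [
    {"dx": 0,"dy": 0,"dz": 0,"turn": 0,"jaw": 1},
    {"dx": 0,"dy": 0,"dz": 0,"turn": 0,"jaw": 1},
    {"dx": 0,"dy": 0,"dz": 0,"turn": 0,"jaw": 1},
    {"dx": 0,"dy": 0,"dz": 0,"turn": 0,"jaw": 1},
    {"dx": 0,"dy": 0,"dz": 0,"turn": 0,"jaw": 1}
  ]
}}

```text
time: 17.45
tool_pos: [0.4803, 0.2006, 0.1722]
tool_rot: [-0.001, 1.0, 0.004, -0.001]
contact_force: [-9.3, 3.3, 9.7]
gripper_width: 0.303
grasp_force: 62.0
```

Request:
{"name": "apply_moves", "arguments": {
  "series": [
    {"dx": 0,"dy": 0,"dz": 0,"turn": 0,"jaw": 0.6},
    {"dx": 0,"dy": 0,"dz": 0,"turn": 0,"jaw": 0.4},
    {"dx": 0,"dy": 0,"dz": 0,"turn": 0,"jaw": 0.2},
    {"dx": 0,"dy": 0,"dz": 0,"turn": 0,"jaw": 0},
    {"dx": 0,"dy": 0,"dz": 0,"turn": 0,"jaw": 0}
  ]
}}

```text
time: 17.87
tool_pos: [0.4809, 0.1995, 0.17]
tool_rot: [0.0, 1.0, 0.004, -0.0]
contact_force: [-0.2, -0.3, -0.3]
gripper_width: 0.941
grasp_force: 0.0
```

Request:
{"name": "apply_moves", "arguments": {
  "series": [
    {"dx": 0,"dy": 0,"dz": -5,"turn": 0,"jaw": 0},
    {"dx": 0,"dy": 0,"dz": -20,"turn": 0,"jaw": 0},
    {"dx": 0,"dy": 0,"dz": -45,"turn": 0,"jaw": 0},
    {"dx": 0,"dy": 0,"dz": -70,"turn": 0,"jaw": 0},
    {"dx": 0,"dy": 0,"dz": -90,"turn": 0,"jaw": 0}
  ]
}}

```text
time: 18.28
tool_pos: [0.4814, 0.1996, 0.2625]
tool_rot: [-0.0, 1.0, 0.004, 0.001]
contact_force: [0.3, 1.0, -0.5]
gripper_width: 1.0
grasp_force: 0.0
```

```bash
python3 - <<'E'
from sw import *
ts,fs=grab(28);y=.2006
a=np.array([angle(f,y)[0] for f in fs]);s=state();print(a[::4].round(3),s['tool_pos'],s['contact_force'],s['gripper_width'],fit(ts,a),s['time'])
k=fs[-1]
for d in spotter.outline_of(k,'kerb')[:3]:print(d['extent'])
cv2.imwrite('pics/end.png',k['pixels'][:,:,::-1])
E
```

```text
[-0.03  -0.018 -0.02  -0.04  -0.054 -0.054 -0.044] [0.48101937 0.19964088 0.26030663] [-0.42823038 -0.51432583 -0.60774361] 0.9979965236643501 (np.float64(19.6333), array([ 0.00614846,  0.01755459, -0.03748883,  4.6361441 ]), np.float64(0.0029073670967652183)) 19.6833
[176.9, 164.7, 212.3, 226.3]
[313.4, 152.4, 351.3, 170.2]
[258.6, 185.6, 302.6, 214.9]
```

View pics/end.png

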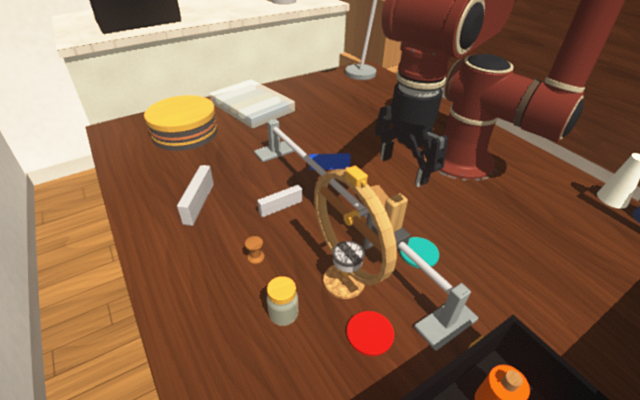

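The gripper is clear of the handle, the foot hangs over the cork pad at (345,280), and the kerb still sits at (280,200). The swing is about 0.02 rad.

```bash
python3 -c "
from plant import ticket;print(ticket.job_done())"
```

```text
the job is handed in; nothing more can be done
None
```

I drew the tin over the kerb and hung it over the cork pad, held it there for over 4 s with about 0.02 rad of swing, then released the handle and handed the job in; the kerb showed no visible shift, and no verdict came back.

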